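# Press a bracket into the corner of a locating fixture

## Robot

A 6-joint arm with a two-finger parallel gripper is mounted at the origin on the work surface. World frame = base frame: x ahead of the robot, y to its left, z up, the work surface at z = 0. Lengths are in m, angles in rad, forces in N, time in s.
With the tool pointing down it reaches from about 0.3 to 1 m from the base axis. Payload 5.1 kg.
Tool frame: the origin (TCP) lies midway between the tips of the shut fingers; the grasp point (between the pads) lies 19 mm behind it; z points along the fingers, y is the line along which they close (so a half turn about z gives the same grasp; the last joint's range is limited). The gripper opens to 95 mm and grips with 3 to 60 N. Pads are 20 mm wide; open, the fingers measure 119 mm over their backs; the gripper's body (75 mm by 180 mm) begins 59 mm behind the grasp point.
Start: joints at [-1.226, 0.124, 1.65, -0, 1.367, -0.083], TCP at [0.27, -0.591, 0.215] pointing down, gripper open.
Joint ranges: [-2.61, 2.61], [-1.02, 2.33], [0.03, 2.71], [-1.35, 4.49], [0.32, 2.68], [-2.91, 2.91]. Speed limits (rad/s): [2.57, 2.57, 3.14, 3.14, 3.14, 3.14].

## Interface

Orientations are given as a rotation vector (axis times angle).
In Python, from rig import env gives the robot as it stands.
- The arm moves only by the tool arm_command, never from a script. Its argument "plan" is a list of rows, each a list of 7 numbers: the opening in per cent of the stroke, from 0 (shut) to 100 (fully open), then the shift along the world's x, y, z in m, then the turn, a rotation vector about the world's x, y, z in degrees. In form: [[gripper, tx, ty, tz, rx, ry, rz], ...]. A call has 1 to 12 rows; each row is the pose to reach, as a shift and turn from the pose commanded when the call began; what a row does not reach only later rows make up. A row lasts 1/10 s, in which the tool goes at most 50 mm and 8.59 degrees, less where a joint would pass 70% of its speed; a pose out of reach is approached as far as the arm can. A call with a gripper value outside its range is refused whole. The fingers move at their own pace and stop on an object; "newtons" is the grip in N (left out, the last holds). Time passes only in rows, so rows that repeat a pose let the fingers close. It gives the time, the measured TCP pose, the force, the opening and the grip force at its end, in the units of the state.
- env.read_state(): the state, without advancing time (a new reading comes with each control period).
- env.camera(name): name is "scene" or "top" or "wrist"; returns the picture (400x640x3 uint8, red, green, blue); there is no depth.
- env.camera_info(name): a dict with "vertical_fov" (degrees; the focal length in pixels is half the picture's height over the tangent of half this angle, whatever the lens; pixels are square), "cx", "cy" (the principal point, pixels), "pose" (4x4, takes a point from camera to world coordinates); the wrist camera has in their place "tool_from_camera" (4x4, takes a point from camera to tool coordinates, whose origin is the TCP and whose axes are the flange's). Camera axes: x right, y up, looking along -z (the intrinsics and any distortion apply to the point x, -y, -z); pixel columns grow to the right and rows downward; lengths in m; the calibration is good to about 2 mm. A picture is of the moment at which its call begins: read the wrist's pose just before it. camera_info takes no time and is no camera call.
- env.close_job(): hands the job in; it is judged then, once.
The state is a dict: "time_s": time; "qpos": joint angles; "qvel": joint speeds; "joint_torque": joint torques, N m; "tcp_pos": TCP position; "eef_rot": TCP orientation; "ft_force": force on the tool from outside, world axes, zero at the start; "torque": the same for the moment, N m; "grip_width": finger opening in m; "grip_force": force on a finger pad.
Only numpy, scipy, OpenCV 4.12 (cv2) and the standard library are available. Lean on these libraries where they do the work, as an engineer would, in place of code of your own. Each camera call takes 0.05 s, during which the arm holds its last target. There are 200 camera calls.

## Task

Take the steel socket that stands in the corner of the locating fixture and put it in the aluminium tray. Then set the red bracket flat on the fixture plate with its long side along the long fence, press it firmly into the corner so that it is flush against both brass fences at once, and finish while still holding it pressed there: do not let go. Leave the oil bottle, the nozzle rack and the screwdriver where they are.

Things in the scene. Friction and masses are not known exactly. Their poses are not given: they have to be found in the camera images.
- fixture: Locating fixture, fixed to the bench: dark steel base plate 170 (x) x 150 (y) x 12 mm thick, with two brass fences on top that meet at right angles in the plate's +x +y corner. Origin: centre of the plate's underside; x along the long fence towards the corner, y towards the long fence, z up.
- long_fence: Long brass fence, 156 x 14 mm, standing 16 mm above the plate along its +y side; rigid, fixed. Origin: in the fence's width, at plate top, 68 mm in fixture y from the fixture centre; same axes as the fixture. Inner face 7 mm from the origin towards -y.
- short_fence: Short brass fence, 14 x 84 mm, standing 16 mm above the plate at its +x end, next to the corner; rigid, fixed. Origin: centre of its underside at plate top, 78 mm in fixture x and 33 mm in fixture y from the fixture centre; same axes as the fixture. Inner face 7 mm from the origin towards -x.
- corner (a point): The inside corner: where the inner faces of both fences meet, on the plate's top face (12 mm above the bench). Axes as the fixture's: the plate lies towards -x and -y of it. The seated bracket's origin lies at x -40 mm, y -32 mm, z 0 from here. Friction is about 1: a bracket pressed hard on the plate or on one fence may stick short of the other.
- bracket: Loose red bracket, about 0.3 kg: flat foot 80 (x, long side) x 64 (y) x 16 mm high, with an upright lug in its middle, 50 (along x) x 14 mm (along y), reaching 62 mm above the underside, to grip across its 14 mm. Same either way round (half turn). Origin: centre of the underside; starts standing on the bench.
- socket: Loose steel deep socket, an upright cylinder 26 mm in diameter and 60 mm high, about 0.14 kg, standing on the fixture plate close to the corner, where the bracket must go. Origin: centre of its underside, z along its axis.
- tray: Shallow open aluminium tray, fixed, 210 (x) x 150 (y) x 25 mm high outside, walls and floor 4 mm thick. Origin: centre of its underside. A screwdriver lies along x in its -y half (about y -45 mm); its +y half is empty.
- oil_bottle: Small blue oil bottle with a bent spout, 42 mm in diameter, 120 mm high. Origin: centre of its underside. Leave alone.
- nozzle_rack: Dark block 50 x 100 x 45 mm with a row of copper nozzles, 71 mm high in all. Origin: centre of its underside. Leave alone.
- screwdriver: Screwdriver with yellow handle, 160 mm long, lying in the tray's -y half. x runs along it. Leave alone.
Things that resemble listed ones, but are neither listed nor needed, are in the scene too. There is more than one size of the socket; the job needs the middle-sized.

How it is judged:
On the way, in this order (a step that is already met when the one before it is completed fails the run):
1. the socket lies or stands in the tray, let go (x of socket in the frame of tray between -0.105 and 0.105 m and y of socket in the frame of tray between -0.075 and 0.075 m and z of socket in the frame of tray below 0.04 m and contact force between the fingers and socket below 0.1 N and linear speed of socket below 0.03 m/s), for 0.2 s.
2. the bracket is pressed against both fences (x of bracket in the frame of corner between -0.044 and -0.036 m and y of bracket in the frame of corner between -0.036 and -0.028 m and z of bracket in the frame of corner between -0.004 and 0.004 m and angle between the x axis of bracket and the x axis of fixture, either way round below 0.04 rad and angle between bracket's own z axis and vertical below 0.06 rad and contact force between bracket and long_fence above 3 N and contact force between bracket and short_fence above 3 N and contact force between the fingers and bracket above 2 N and linear speed of bracket below 0.02 m/s), for 0.3 s.
At the end, for the whole second after the job is handed in: Bracket flat on the plate within 4 mm of its seated place, parallel to the long fence within 0.04 rad, pressing each fence with over 3 N at once, touched by the fingers with over 2 N, at rest; socket in the tray, released, at rest (all of step 1 and all of step 2); the arm keeps its last pose, push and grip.
It fails at once if the oil bottle is moved more than 40 mm (distance of oil_bottle from where it was at the start of the episode above 0.04 m).
It fails at once if the nozzle rack is moved more than 40 mm (distance of nozzle_rack from where it was at the start of the episode above 0.04 m).
It fails at once if the screwdriver is moved more than 40 mm (distance of screwdriver from where it was at the start of the episode above 0.04 m).
It also fails if it takes over 72 s, if anything falls off the work surface, if the arm or the gripper's body presses on something with over 40 N, if the wrist force passes 120 N, or if a joint passes its speed limit or range.

## Working session

There is one attempt and no reset: what is moved stays moved. The work goes in short steps, Python scripts to look and compute and a tool call to move; the robot and the scene stay as the last step left them, time stands still between calls to the robot, and variables do not carry over. Pictures are saved under pics/ and viewed, at most 10 in all, crops included, and the job is handed in when it is done.

Besides the shell and the picture viewer there is one more tool, called as name([rows], argument=value, ...), one row to a line, values as JSON. arm_command: Moves the arm, as the interface text tells. Its arguments: {"type":"object","properties":{"plan":{"type":"array"},"newtons":{"type":"number"}},"required":["plan"]}

```bash
mkdir -p pics; ls; cat > h.py <<'E'
import numpy as np, cv2
from rig import env
from scipy.spatial.transform import Rotation as R
def snap(n,f):
    im=np.ascontiguousarray(env.camera(n)[:,:,::-1]); cv2.imwrite(f'pics/{f}.png',im); return im
def ray(n,uv,st=None):
    i=env.camera_info(n); f=200/np.tan(np.radians(i['vertical_fov'])/2)
    if n=='wrist':
        T=np.eye(4);T[:3,:3]=R.from_rotvec(st['eef_rot']).as_matrix();T[:3,3]=st['tcp_pos'];P=T@np.array(i['tool_from_camera'])
    else: P=np.array(i['pose'])
    d=np.array([(uv[0]-i['cx'])/f,-(uv[1]-i['cy'])/f,-1]); return P[:3,3],P[:3,:3]@d
def onz(n,uv,z,st=None):
    o,d=ray(n,uv,st); return o+d*(z-o[2])/d[2]
def pix(n,p,st=None):
    i=env.camera_info(n); f=200/np.tan(np.radians(i['vertical_fov'])/2)
    if n=='wrist':
        T=np.eye(4);T[:3,:3]=R.from_rotvec(st['eef_rot']).as_matrix();T[:3,3]=st['tcp_pos'];P=T@np.array(i['tool_from_camera'])
    else: P=np.array(i['pose'])
    c=P[:3,:3].T@(np.array(p)-P[:3,3]); return np.array([i['cx']-f*c[0]/c[2],i['cy']+f*c[1]/c[2]])
E
python3 - <<'E'
from h import *
print(env.read_state())
for n in('scene','top','wrist'): snap(n,n+'0'); print(n,env.camera_info(n))
E
```

```text
pics
{'time_s': 0.0, 'qpos': array([-1.22559973e+00,  1.24530922e-01,  1.65163254e+00, -1.66459643e-06,
        1.36748403e+00, -8.25977791e-02]), 'qvel': array([-0.00105629, -0.00138301,  0.00050122,  0.00026499,  0.00169082,
        0.00125873]), 'joint_torque': array([ 9.35779135e-04, -4.17599702e+01, -3.59932923e+01,  7.74039980e-02,
        4.89701517e-02, -1.69333694e-04]), 'tcp_pos': array([ 0.26942536, -0.59084802,  0.21339484]), 'eef_rot': array([-3.06800850e+00, -6.66433619e-01,  4.24845497e-04]), 'ft_force': array([-0.49941453,  0.36562431, -0.25087103]), 'torque': array([-0.01258038, -0.03342646, -0.01892927]), 'grip_force': 0.0, 'grip_width': 0.09495583751080737}
scene {'vertical_fov': 42.36860577953167, 'cx': 321.96261402587703, 'cy': 200.75087150981958, 'pose': array([[-0.74238012, -0.50090279,  0.44493612,  1.11981324],
       [ 0.66988124, -0.54361185,  0.50571265,  0.58645538],
       [-0.01144032,  0.67348538,  0.73911201,  0.92315311],
       [ 0.        ,  0.        ,  0.        ,  1.        ]])}
top {'vertical_fov': 54.232894280113314, 'cx': 323.70366096574134, 'cy': 195.59891669410698, 'pose': array([[-0.02031809,  0.99755382, -0.06688463,  0.50787584],
       [-0.99976141, -0.0208085 , -0.00664362, -0.00497409],
       [-0.00801914,  0.06673369,  0.9977386 ,  1.01488221],
       [ 0.        ,  0.        ,  0.        ,  1.        ]])}
wrist {'vertical_fov': 59.85497385730849, 'cx': 317.1582612678224, 'cy': 198.06208731048784, 'tool_from_camera': array([[-3.36098221e-04,  9.69329095e-01,  2.45766133e-01,
         6.82934971e-02],
       [ 9.99999470e-01,  5.65038020e-04, -8.61020789e-04,
         1.21702207e-03],
       [-9.73479712e-04,  2.45765713e-01, -9.69328771e-01,
        -1.69765610e-01],
       [ 0.00000000e+00,  0.00000000e+00,  0.00000000e+00,
         1.00000000e+00]])}
```

View pics/top0.png

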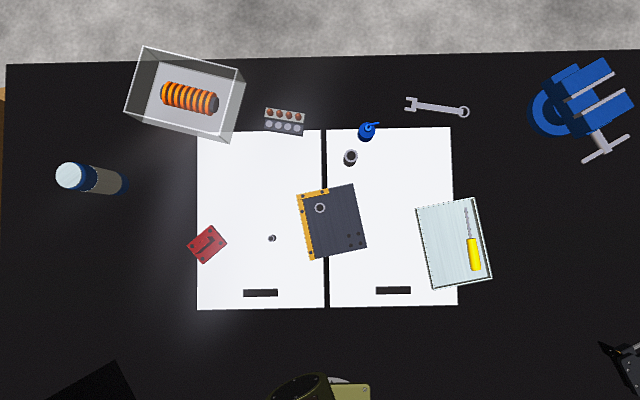

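View pics/scene0.png

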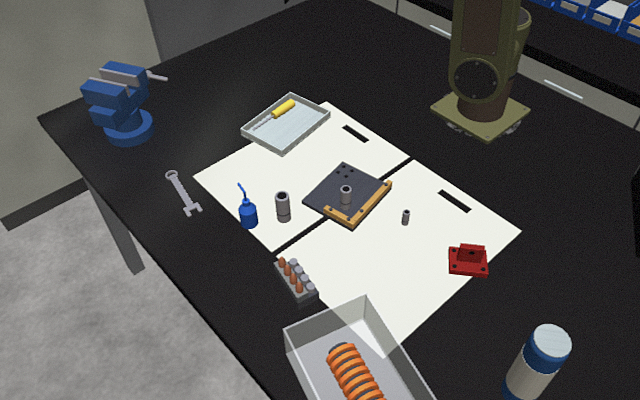

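The top view shows the plate around (332,221) with its brass corner at (299,194), the middle socket at (320,208), the bracket at (206,244), the tray at (453,243) and the bottle at (368,130). The scene view agrees, with the decoy sockets standing off the plate.

```bash
cat > m.py <<'E'
from h import *
im=cv2.imread('pics/top0.png'); hsv=cv2.cvtColor(im,cv2.COLOR_BGR2HSV)
def big(m):
    c,_=cv2.findContours(m,0,2); return max(c,key=cv2.contourArea)
def rect(c,z,n):
    P=np.array([onz('top',p,z)[:2] for p in c.reshape(-1,2).astype(float)])
    r=cv2.minAreaRect(P.astype(np.float32)*1000); print(n,np.round(r[0],1),np.round(r[1],1),round(r[2],2)); return r
roi=np.zeros(im.shape[:2],np.uint8); roi[175:270,285:385]=255
br=cv2.inRange(hsv,(12,120,90),(32,255,255))&roi
rect(big(br),.028,'brass')
rect(big(cv2.bitwise_not(cv2.inRange(hsv,(0,0,150),(180,60,255)))&roi[:] & (np.arange(640)[None]>334).astype(np.uint8)*255),.012,'plateR')
red=cv2.inRange(hsv,(0,120,50),(8,255,255))|cv2.inRange(hsv,(172,120,50),(180,255,255))
roi2=np.zeros_like(roi); roi2[215:275,175:240]=255
rect(big(red&roi2),.016,'bracket')
roi3=np.zeros_like(roi);roi3[190:300,405:500]=255
print('socket top',onz('top',(320,208),.072)); print('tray',onz('top',(453.5,243),.025))
print('bottle',onz('top',(367,132),.05),'bigsocket',onz('top',(350,157),.07))
a=cv2.resize(im[175:275,180:390],None,fx=3.8,fy=3.8,interpolation=cv2.INTER_CUBIC); cv2.imwrite('pics/c.png',a)
E
python3 m.py
```

```text
brass [504.4  16. ] [168.7  82.2] 11.05
plateR [515.6 -49.1] [169.1  82.7] 11.03
bracket [456.5 304.3] [64.3 80.2] 39.77
socket top [0.54126375 0.01085573 0.072     ]
tray [ 0.44806242 -0.32209611  0.025     ]
bottle [ 0.72969149 -0.11005854  0.05      ] bigsocket [ 0.66423623 -0.06474081  0.07      ]
```

View pics/c.png

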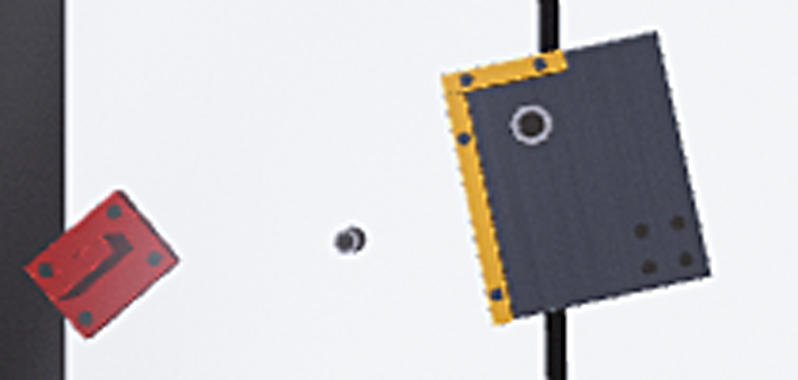

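arm_command([
  [60,0.271,0.602,0,0,0,-13.5],
  [60,0.271,0.602,0,0,0,-13.5],
  [60,0.271,0.602,0,0,0,-13.5],
  [60,0.271,0.602,0,0,0,-13.5],
  [60,0.271,0.602,0,0,0,-13.5],
  [60,0.271,0.602,0,0,0,-13.5],
  [60,0.271,0.602,0,0,0,-13.5],
  [60,0.271,0.602,0,0,0,-13.5],
  [60,0.271,0.602,0,0,0,-13.5],
  [60,0.271,0.602,0,0,0,-13.5],
  [60,0.271,0.602,0,0,0,-13.5],
  [60,0.271,0.602,0,0,0,-13.5],
], newtons=25)

```text
time_s: 1.35
tcp_pos: [0.5162, -0.0422, 0.2146]
eef_rot: [3.127, 0.302, 0.0]
ft_force: [0.1, 0.3, 0.6]
grip_width: 0.0569
grip_force: 0.0
```

arm_command([
  [60,0.05,0.13,0,0,0,0],
  [60,0.05,0.13,0,0,0,0],
  [60,0.05,0.13,0,0,0,0],
  [60,0.05,0.13,0,0,0,0],
])

```text
time_s: 1.75
tcp_pos: [0.5665, 0.0897, 0.2142]
eef_rot: [-3.125, -0.31, 0.001]
ft_force: [-0.7, -0.1, -0.1]
grip_width: 0.0571
grip_force: 0.0
```

arm_command([
  [60,-0.026,-0.079,0,0,0,0],
  [60,-0.026,-0.079,0,0,0,0],
  [60,-0.026,-0.079,0,0,0,0],
  [60,-0.026,-0.079,0,0,0,0],
])

```text
time_s: 2.15
tcp_pos: [0.5395, 0.0059, 0.2145]
eef_rot: [-3.127, -0.298, 0.0]
ft_force: [1.2, -0.1, 0.1]
grip_width: 0.0568
grip_force: 0.0
```

```bash
python3 - <<'E'
from h import *
s=env.read_state(); snap('wrist','w1'); np.save('w1.npy',s,allow_pickle=True); print(s['tcp_pos'],s['eef_rot'])
E
```

```text
[0.53953744 0.00585318 0.21448648] [-3.12709675e+00 -2.98201057e-01  2.09112998e-04]
```

View pics/w1.png

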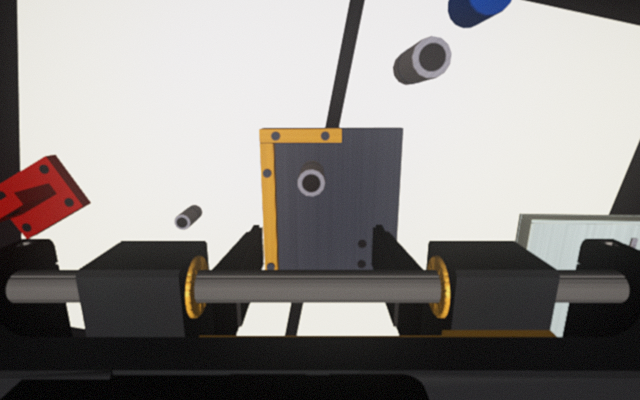

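The wrist view shows the socket rim at (311,182) and the brass corner's outer edges at row 128 and column 261, square to the picture.

```bash
python3 - <<'E'
from h import *
s=np.load('w1.npy',allow_pickle=True).item()
im=cv2.imread('pics/w1.png'); hsv=cv2.cvtColor(im,cv2.COLOR_BGR2HSV)
m=cv2.inRange(hsv,(12,120,90),(32,255,255)); m[265:]=0; m[:,:250]=0; m[:,350:]=0
c=max(cv2.findContours(m,0,2)[0],key=cv2.contourArea).reshape(-1,2).astype(float)
P=np.array([onz('wrist',p,.028,s)[:2] for p in c])
# outer edge lines: short fence top row, long fence left column
row={};col={}
ys,xs=np.nonzero(m)
top=[(x,ys[xs==x].min()-.5) for x in range(266,338)]
lef=[(xs[ys==y].min()-.5,y) for y in range(135,245)]
for n,L in(('top',top),('left',lef)):
    Q=np.array([onz('wrist',p,.028,s)[:2] for p in L]); vx,vy,x,y=cv2.fitLine(Q.astype(np.float32),cv2.DIST_HUBER,0,.01,.01).ravel()
    print(n,np.degrees(np.arctan2(vy,vx)),x,y)
    if n=='top': a=(vx,vy,x,y)
    else: b=(vx,vy,x,y)
A=np.array([[a[0],-b[0]],[a[1],-b[1]]]); t=np.linalg.solve(A,[b[2]-a[2],b[3]-a[3]])
C=np.array([a[2]+a[0]*t[0],a[3]+a[1]*t[0]]); th=np.arctan2(b[1],b[0])
if np.cos(th)<0: th+=np.pi
Rm=np.array([[np.cos(th),-np.sin(th)],[np.sin(th),np.cos(th)]])
print('outer',C,'corner',C-Rm@[.014,.014],'seat',C-Rm@[.054,.046],'yaw',np.degrees(th))
print('socket',onz('wrist',(311.3,182.5),.072,s))
red=cv2.inRange(hsv,(0,120,50),(8,255,255))|cv2.inRange(hsv,(172,120,50),(180,255,255))
E
```

```text
top -79.12677 0.5845717 0.039528385
left 10.890992 0.5159277 0.059002437
outer [0.5785178  0.07104519] corner [0.56741513 0.05465218] seat [0.53418171 0.0156709 ] yaw 10.890992
socket [0.54293965 0.01042242 0.072     ]
```

arm_command([
  [60,0,0,-0.05,0,0,0],
  [60,0,0,-0.1,0,0,0],
  [60,0,0,-0.1,0,0,0],
  [60,0,0,-0.1,0,0,0],
])

```text
time_s: 2.6
tcp_pos: [0.5396, 0.0073, 0.1144]
eef_rot: [-3.126, -0.303, 0.003]
ft_force: [1.6, -0.5, 0.5]
grip_width: 0.0571
grip_force: 0.0
```

arm_command([
  [60,0.003,0.003,-0.04,0,0,0],
  [60,0.003,0.003,-0.075,0,0,0],
  [60,0.003,0.003,-0.075,0,0,0],
  [5,0.003,0.003,-0.075,0,0,0],
  [5,0.003,0.003,-0.075,0,0,0],
  [5,0.003,0.003,-0.075,0,0,0],
  [5,0.003,0.003,-0.075,0,0,0],
  [5,0.003,0.003,-0.075,0,0,0],
  [5,0.003,0.003,-0.075,0,0,0],
])

```text
time_s: 3.5
tcp_pos: [0.544, 0.01, 0.0412]
eef_rot: [-3.127, -0.301, -0.004]
ft_force: [-1.2, 2.5, 5.6]
grip_width: 0.0258
grip_force: 25.0
```

arm_command([
  [5,0,0,0.05,0,0,0],
  [5,0,0,0.09,0,0,0],
  [5,-0.015,-0.045,0.09,0,0,0],
  [5,-0.103,-0.298,0.09,0,0,0],
  [5,-0.103,-0.298,0.09,0,0,0],
  [5,-0.103,-0.298,0.09,0,0,0],
  [5,-0.103,-0.298,0.09,0,0,0],
  [5,-0.103,-0.298,0.09,0,0,0],
  [5,-0.103,-0.298,0.09,0,0,0],
  [5,-0.103,-0.298,0.09,0,0,0],
  [5,-0.103,-0.298,0.09,0,0,0],
  [5,-0.103,-0.298,0.09,0,0,0],
])

```text
time_s: 4.7
tcp_pos: [0.44, -0.2872, 0.1292]
eef_rot: [-3.126, -0.303, 0.001]
ft_force: [-0.4, 0.0, -1.3]
grip_width: 0.0249
grip_force: 25.0
```

```bash
python3 - <<'E'
from h import *
s=env.read_state(); a=snap('top','t1'); print(s['tcp_pos'],s['grip_width'],s['grip_force'])
b=snap('wrist','w2')
hsv=cv2.cvtColor(a,cv2.COLOR_BGR2HSV)
cv2.imwrite('pics/t1c.png',np.hstack([cv2.resize(a[160:310,380:530],(400,400)),cv2.resize(b[:250],(400,156)).repeat(1,0) if 0 else cv2.copyMakeBorder(cv2.resize(b,(400,250)),0,150,0,0,0)]))
E
```

```text
[ 0.43998745 -0.28718038  0.12917591] 0.02493330663081879 24.95912790298462
```

View pics/t1c.png

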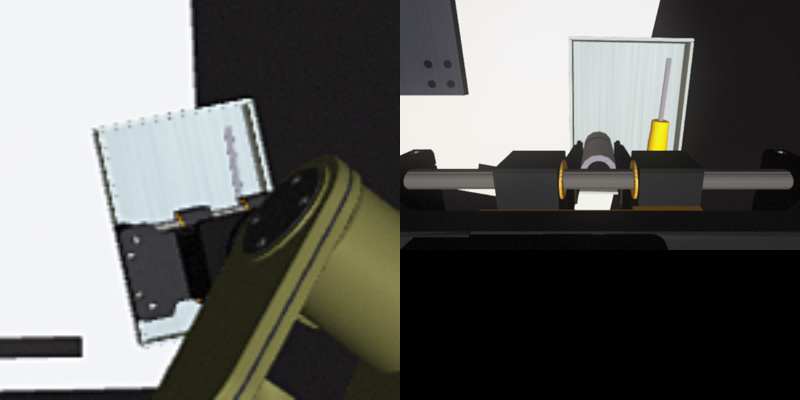

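The socket hangs over the empty +y half of the tray, clear of the screwdriver.

arm_command([
  [5,0,0,-0.04,0,0,0],
  [5,0,0,-0.08,0,0,0],
  [5,0,0,-0.095,0,0,0],
  [5,0,0,-0.095,0,0,0],
  [5,0,0,-0.095,0,0,0],
  [50,0,0,-0.095,0,0,0],
  [50,0,0,-0.095,0,0,0],
  [50,0,0,-0.095,0,0,0],
  [50,0,0,-0.095,0,0,0],
  [50,0,0,-0.06,0,0,0],
  [50,0,0,-0.01,0,0,0],
  [50,0,0,0.04,0,0,0],
])

```text
time_s: 6.0
tcp_pos: [0.4392, -0.2878, 0.1705]
eef_rot: [-3.126, -0.301, 0.002]
ft_force: [1.3, -0.3, 1.0]
grip_width: 0.0475
grip_force: 0.0
```

arm_command([
  [60,0,0,0.05,0,0,0],
  [60,0.017,0.53,0.05,0,0,90],
  [60,0.017,0.53,0.05,0,0,90],
  [60,0.017,0.53,0.05,0,0,90],
  [60,0.017,0.53,0.05,0,0,90],
  [60,0.017,0.53,0.05,0,0,90],
  [60,0.017,0.53,0.05,0,0,90],
  [60,0.017,0.53,0.05,0,0,90],
  [60,0.017,0.53,0.05,0,0,90],
  [60,0.017,0.53,0.05,0,0,90],
  [60,0.017,0.53,0.05,0,0,90],
  [60,0.017,0.53,0.05,0,0,90],
])

```text
time_s: 7.2
tcp_pos: [0.4564, 0.2448, 0.2199]
eef_rot: [-1.99, -2.431, -0.002]
ft_force: [0.2, -0.1, -0.3]
grip_width: 0.0575
grip_force: 0.0
```

```bash
python3 - <<'E'
from h import *
s=env.read_state(); a=snap('top','t2'); x=R.from_rotvec(s['eef_rot']).as_matrix()[:,0]; print(s['tcp_pos'],np.degrees(np.arctan2(x[1],x[0])))
cv2.imwrite('pics/t2c.png',cv2.resize(a[160:310,180:530],(800,343)))
E
```

```text
[0.45642743 0.24479597 0.21994749] 101.3967786907082
```

View pics/t2c.png

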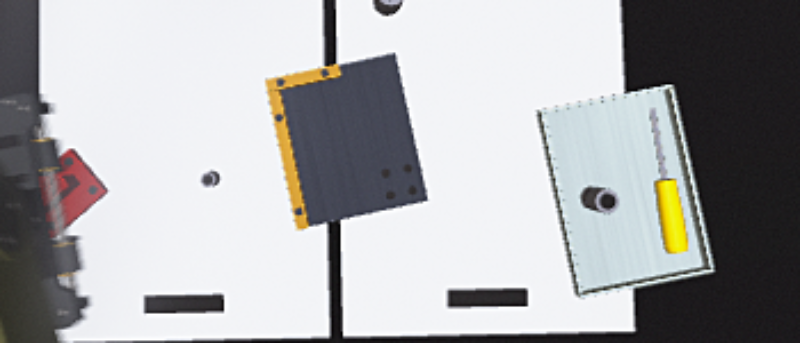

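The socket stands in the tray at (600,200) in the crop, released and clear of the screwdriver.

arm_command([
  [60,0.026,0.028,0,0,0,28.5],
  [60,0.026,0.028,0,0,0,28.5],
  [60,0.026,0.028,0,0,0,28.5],
  [60,0.026,0.028,0,0,0,28.5],
  [60,0.026,0.028,0,0,0,28.5],
  [60,0.026,0.028,0,0,0,28.5],
])

```text
time_s: 7.85
tcp_pos: [0.483, 0.2694, 0.2197]
eef_rot: [1.342, 2.84, 0.0]
ft_force: [-1.0, -0.5, 0.4]
grip_width: 0.0568
grip_force: 0.0
```

```bash
python3 - <<'E'
from h import *
s=env.read_state(); im=snap('wrist','w3'); np.save('w3.npy',s,allow_pickle=True); x=R.from_rotvec(s['eef_rot']).as_matrix()[:,0]; print(s['tcp_pos'],np.degrees(np.arctan2(x[1],x[0])))
hsv=cv2.cvtColor(im,cv2.COLOR_BGR2HSV)
m=cv2.inRange(hsv,(0,120,40),(8,255,255))|cv2.inRange(hsv,(172,120,40),(180,255,255))
c=max(cv2.findContours(m,0,2)[0],key=cv2.contourArea)
P=np.array([onz('wrist',p,.016,s)[:2] for p in c.reshape(-1,2).astype(float)])*1000
print(cv2.minAreaRect(P.astype(np.float32)), cv2.boundingRect(c))
E
```

```text
[0.48296463 0.26944325 0.21973189] 129.41904935066506
((456.4889221191406, 304.33282470703125), (63.87319564819336, 79.19930267333984), 39.404964447021484) (289, 94, 62, 77)
```

View pics/w3.png

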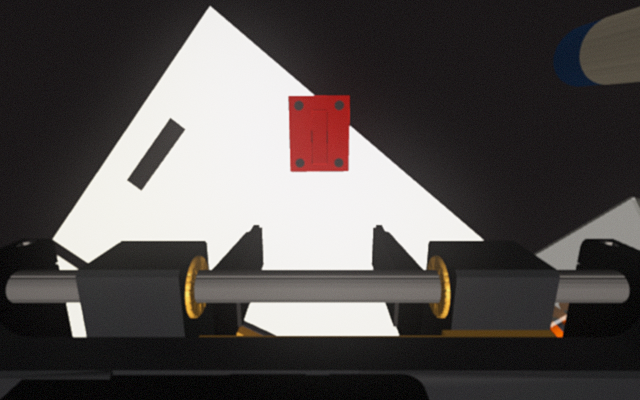

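The bracket is at (320,133), its long side square to the picture and its yaw matching the tool's.

arm_command([
  [60,-0.026,0.035,-0.02,0,0,0],
  [60,-0.026,0.035,-0.07,0,0,0],
  [60,-0.026,0.035,-0.12,0,0,0],
  [60,-0.026,0.035,-0.12,0,0,0],
  [60,-0.026,0.035,-0.12,0,0,0],
])

```text
time_s: 8.4
tcp_pos: [0.4567, 0.3044, 0.0997]
eef_rot: [-1.34, -2.84, 0.002]
ft_force: [0.1, -0.4, 0.5]
grip_width: 0.057
grip_force: 0.0
```

arm_command([
  [60,0,0,-0.04,0,0,0],
  [60,0,0,-0.075,0,0,0],
  [60,0,0,-0.075,0,0,0],
  [0,0,0,-0.075,0,0,0],
  [0,0,0,-0.075,0,0,0],
  [0,0,0,-0.075,0,0,0],
  [0,0,0,-0.075,0,0,0],
  [0,0,0,-0.075,0,0,0],
  [0,0,0,-0.075,0,0,0],
  [0,0,0,-0.075,0,0,0],
], newtons=55)

```text
time_s: 9.4
tcp_pos: [0.4569, 0.3047, 0.025]
eef_rot: [-1.34, -2.842, 0.0]
ft_force: [-1.0, -0.2, 2.8]
grip_width: 0.0138
grip_force: 55.0
```

arm_command([
  [0,0,0,0.05,0,0,0],
  [0,0,0,0.09,0,0,0],
  [0,0.066,-0.306,0.09,0,0,61.5],
  [0,0.066,-0.306,0.09,0,0,61.5],
  [0,0.066,-0.306,0.09,0,0,61.5],
  [0,0.066,-0.306,0.09,0,0,61.5],
  [0,0.066,-0.306,0.09,0,0,61.5],
  [0,0.066,-0.306,0.09,0,0,61.5],
  [0,0.066,-0.306,0.09,0,0,61.5],
  [0,0.066,-0.306,0.09,0,0,61.5],
  [0,0.066,-0.306,0.09,0,0,61.5],
  [0,0.066,-0.306,0.09,0,0,61.5],
])

```text
time_s: 10.6
tcp_pos: [0.5223, -0.001, 0.1138]
eef_rot: [0.297, -3.126, -0.001]
ft_force: [0.8, -0.1, -1.9]
grip_width: 0.0138
grip_force: 55.0
```

```bash
cat > st.py <<'E'
from h import *
s=env.read_state(); M=R.from_rotvec(s['eef_rot']).as_matrix(); x=M[:,0]
print(s['time_s'],s['tcp_pos'].round(4),'psi',np.degrees(np.arctan2(x[1],x[0])).round(2),'z',M[:,2].round(4),'w',s['grip_width'])
th=np.radians(10.95);Rf=np.array([[np.cos(th),-np.sin(th)],[np.sin(th),np.cos(th)]])
print('fix force',Rf.T@s['ft_force'][:2],s['ft_force'][2],'tor',s['torque'].round(2),'offset from seat (fix)',Rf.T@(s['tcp_pos'][:2]-[.5345,.0163]))
E
python3 st.py
```

```text
10.6 [ 0.5223 -0.001   0.1138] psi -169.15 z [-1.5e-03  5.0e-04 -1.0e+00] w 0.013816439628574132
fix force [ 0.75420611 -0.25166041] -1.8772592418939609 tor [ 0.15 -0.11  0.01] offset from seat (fix) [-0.01527691 -0.01468619]
```

arm_command([
  [0,0,0,-0.04,0,0,0],
  [0,0,0,-0.07,0,0,0],
  [0,0,0,-0.075,0,0,0],
  [0,0,0,-0.076,0,0,0],
  [0,0,0,-0.077,0,0,0],
  [0,0,0,-0.077,0,0,0],
])

```text
time_s: 11.2
tcp_pos: [0.5236, -0.001, 0.0386]
eef_rot: [-0.302, 3.125, -0.001]
ft_force: [-0.7, 0.3, -2.3]
grip_width: 0.0136
grip_force: 55.0
```

```bash
python3 st.py
```

```text
11.2 [ 0.5236 -0.001   0.0386] psi -168.98 z [ 1.8e-03 -2.0e-04 -1.0e+00] w 0.01358947251215181
fix force [-0.59604977  0.42674685] -2.277505274773782 tor [ 0.15 -0.13  0.04] offset from seat (fix) [-0.01394466 -0.01495047]
```

arm_command([
  [0,0.0085,0.0139,0,0,0,0],
  [0,0.0085,0.0139,0,0,0,0],
  [0,0.0095,0.0141,0,0,0,0],
  [0,0.0105,0.0143,0,0,0,0],
  [0,0.0105,0.0143,0,0,0,0],
])

```text
time_s: 11.7
tcp_pos: [0.5335, 0.0129, 0.0377]
eef_rot: [-0.301, 3.127, -0.0]
ft_force: [0.7, 0.1, -2.1]
grip_width: 0.0137
grip_force: 55.0
```

```bash
python3 st.py
```

```text
11.7 [0.5335 0.0129 0.0377] psi -168.99 z [ 1.e-04 -0.e+00 -1.e+00] w 0.013651492614702266
fix force [ 0.67505459 -0.04467628] -2.113227100499004 tor [ 0.13 -0.13  0.02] offset from seat (fix) [-0.00158264 -0.00311024]
```

arm_command([
  [0,0.001,0.0002,0,0,0,0],
  [0,0.002,0.0004,0,0,0,0],
  [0,0.002,0.0004,0,0,0,0],
])

```text
time_s: 12.0
tcp_pos: [0.5347, 0.0132, 0.0374]
eef_rot: [0.301, -3.125, 0.0]
ft_force: [-2.9, -1.4, 0.1]
grip_width: 0.0136
grip_force: 55.0
```

```bash
python3 st.py
```

```text
12.0 [0.5347 0.0132 0.0374] psi -168.99 z [-2.1e-03 -4.0e-04 -1.0e+00] w 0.013551700302070068
fix force [-3.11908924 -0.81672603] 0.11837846338207925 tor [-0.01  0.46  0.06] offset from seat (fix) [-0.00041483 -0.00312614]
```

arm_command([
  [0,-0.0002,0.001,0,0,0,0],
  [0,-0.0004,0.002,0,0,0,0],
  [0,-0.0006,0.003,0,0,0,0],
  [0,-0.0006,0.003,0,0,0,0],
])

```text
time_s: 12.4
tcp_pos: [0.5341, 0.0163, 0.0372]
eef_rot: [0.302, -3.125, 0.0]
ft_force: [-3.9, -3.4, -2.7]
grip_width: 0.0135
grip_force: 55.0
```

```bash
python3 st.py
```

```text
12.4 [0.5341 0.0163 0.0372] psi -168.97 z [-1.6e-03 -5.0e-04 -1.0e+00] w 0.013502687457214961
fix force [-4.51339493 -2.60257195] -2.7097696650314766 tor [-0.54  0.64 -0.01] offset from seat (fix) [-3.99014633e-04  7.15294538e-05]
```

arm_command([
  [0,-0.0002,0.001,0,0,0,0],
  [0,-0.0003,0.0015,0,0,0,0],
  [0,-0.0003,0.0015,0,0,0,0],
])

```text
time_s: 12.7
tcp_pos: [0.5338, 0.0177, 0.0372]
eef_rot: [0.302, -3.125, 0.001]
ft_force: [-3.1, -3.7, -2.6]
grip_width: 0.0139
grip_force: 55.0
```

```bash
python3 st.py
```

```text
12.7 [0.5338 0.0177 0.0372] psi -168.98 z [-1.7e-03 -6.0e-04 -1.0e+00] w 0.013907453375213099
fix force [-3.78555996 -3.01035346] -2.6208570817741625 tor [-0.53  0.7  -0.05] offset from seat (fix) [-0.00039974  0.00149866]
```

arm_command([
  [0,-0.0002,0.001,0,0,0,0],
  [0,-0.0004,0.002,0,0,0,0],
  [0,-0.0004,0.002,0,0,0,0],
])

```text
time_s: 13.0
tcp_pos: [0.5337, 0.0183, 0.0373]
eef_rot: [0.303, -3.126, 0.005]
ft_force: [-3.1, -8.8, -3.1]
grip_width: 0.0136
grip_force: 55.0
```

```bash
python3 st.py
```

```text
13.0 [0.5337 0.0183 0.0373] psi -168.93 z [-0.001  -0.0036 -1.    ] w 0.013633279116952952
fix force [-4.7361526  -8.07595174] -3.055538926878223 tor [-1.6   0.59  0.01] offset from seat (fix) [-0.00038619  0.00210337]
```

arm_command([
  [0,0.001,0.0012,0,0,0,0],
  [0,0.0017,0.0022,0,0,0,0],
  [0,0.0025,0.003,0,0,0,0],
  [0,0.0025,0.003,0,0,0,0],
  [0,0.0025,0.003,0,0,0,0],
  [0,0.0025,0.003,0,0,0,0],
])

```text
time_s: 13.6
tcp_pos: [0.5339, 0.0185, 0.0375]
eef_rot: [0.304, -3.118, 0.013]
ft_force: [-13.4, -19.1, 5.9]
grip_width: 0.0137
grip_force: 55.0
```

```bash
python3 st.py; python3 - <<'E'
from h import *
a=snap('top','t3');b=snap('scene','s3')
cv2.imwrite('pics/e.png',np.vstack([cv2.resize(a[165:275,260:500],(655,300)),cv2.resize(b[90:290,220:500],(420,300)) if 0 else cv2.copyMakeBorder(cv2.resize(b[80:260,230:450],(366,300)),0,0,0,289,0)]))
E
```

```text
13.6 [0.5339 0.0185 0.0375] psi -168.88 z [-0.0075 -0.0092 -0.9999] w 0.013685216420503554
fix force [-16.80870146 -16.19376398] 5.918532222614655 tor [-3.52  2.17 -0.03] offset from seat (fix) [-0.00019748  0.00223788]
```

View pics/e.png

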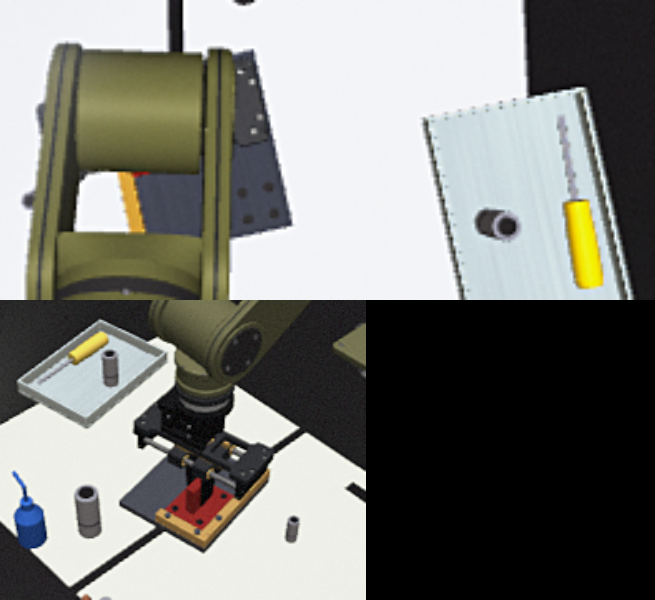

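The bracket sits flush in the brass corner and still in the gripper, pressed with about 17 N in fixture x and 16 N in y. The socket stands in the tray. I'll hold briefly and check that it is steady.

arm_command([
  [0,0,0,0,0,0,0],
  [0,0,0,0,0,0,0],
  [0,0,0,0,0,0,0],
  [0,0,0,0,0,0,0],
  [0,0,0,0,0,0,0],
  [0,0,0,0,0,0,0],
])

```text
time_s: 14.3
tcp_pos: [0.5339, 0.0184, 0.0375]
eef_rot: [0.304, -3.119, 0.013]
ft_force: [-13.6, -19.0, 6.0]
grip_width: 0.0141
grip_force: 55.0
```

```bash
python3 st.py; python3 -c "
from rig import env
print(env.close_job())"
```

```text
14.3 [0.5339 0.0184 0.0375] psi -168.88 z [-0.0074 -0.0092 -0.9999] w 0.014138458002569526
fix force [-16.96454467 -16.02915904] 6.0449690934778495 tor [-3.48  2.16 -0.06] offset from seat (fix) [-0.00017271  0.00222186]
the job is handed in; nothing more can be done
None
```

I handed the job in at 14.3 s: the socket stands released in the tray, and the bracket is still gripped and pressed into the corner with about 17 N in fixture x (short fence) and 16 N in y (long fence), measured at the wrist; no verdict came back.

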